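# Issue a large valve ball from its gravity feeder

## Robot

A 6-joint arm with a two-finger parallel gripper is mounted at the origin on the work surface. World frame = base frame: x ahead of the robot, y to its left, z up, the work surface at z = 0. Lengths are in mm, angles in rad, forces in N, time in s.
With the tool pointing down it reaches from about 350 to 975 mm from the base axis. Payload 4.9 kg.
Tool frame: the origin (TCP) lies midway between the tips of the shut fingers; the grasp point (between the pads) lies 19 mm behind it; y points along the fingers, x is the direction in which the jaws open and shut, and the axes are right-handed (so a half turn about y gives the same grasp; the last joint's range is limited). The gripper opens to 85 mm and grips with 20 to 120 N. Pads are 22 mm wide; open, the fingers measure 114 mm over their backs; the gripper's body (76 mm by 85 mm) begins 54 mm behind the grasp point. The pads swing forward as they close: fully open they stand 13 mm farther back than shut.
Start: joints at [1.158, 0.053, 1.613, -0, 1.476, -0.119], TCP at [180.984, 598.202, 231.304] pointing down, gripper open.
Joint ranges: [-3.01, 3.01], [-1.01, 2.22], [0.06, 2.58], [-1.02, 4.17], [0.09, 2.62], [-3.14, 3.14]. Speed limits (rad/s): [2.57, 2.57, 3.14, 3.14, 3.14, 3.14].

## Interface

Orientations are given as a rotation vector (axis times angle).
In Python, from rig import ctrl gives the robot as it stands.
- The arm moves only by the tool servo_tool, never from a script. Its argument "deltas" is a list of rows, each an object with "jaw": the closure, from 0 (fully open) to 1 (shut); "translation": the shift along the tool's x, y, z as a fraction of full scale, a list of three; "delta_rot": the turn, a rotation vector about the tool's x, y, z as a fraction of full scale, a list of three. In form: [{"jaw": jaw, "translation": [x, y, z], "delta_rot": [wx, wy, wz]}, ...]. A call has exactly 8 rows; each row is the pose to reach, as a shift and turn from the pose measured when the call began, along the tool's axes at that moment; what a row does not reach only later rows make up. Full scale, the value 1, is 0.5 m for a shift and 0.5 rad for a turn. A row lasts 1/12 s, in which the tool goes at most 41.7 mm and 7.16 degrees, less where a joint would pass 70% of its speed; a pose out of reach is approached as far as the arm can. A call with a number of a shift or a turn outside -1 to 1 is refused whole. A call with a gripper value outside its range is refused whole. The fingers move at their own pace and stop on an object; "squeeze" is the grip in N (left out, the last holds). Time passes only in rows, so rows that repeat a pose let the fingers close, or fill a call up. It gives the time, the measured TCP pose, the force and the opening at its end, in the units of the state.
- ctrl.sense(): the state, without advancing time (a new reading comes with each control period).
- ctrl.capture(name): name is "scene" or "top" or "wrist"; returns (picture, depth): 400x640x3 uint8, red, green, blue; 400x640 float32, mm along the optical axis (not along the pixel's ray), 0 where there is no reading.
- ctrl.camera_params(name): a dict with "intrinsics" (3x3 intrinsics, pixels), "T" (4x4, takes a point from camera to world coordinates); the wrist camera has in their place "hand_eye" (4x4, takes a point from camera to tool coordinates, whose origin is the TCP and whose axes are the tool frame's). Camera axes: x right, y down, z forward; pixel columns grow to the right and rows downward; lengths in mm; the calibration is good to about 2 mm. A picture is of the moment at which its call begins: read the wrist's pose just before it. camera_params takes no time and is no camera call.
- ctrl.close_job(): hands the job in, once; it reports no verdict.
The state is a dict: "time": time; "joint_positions": joint angles; "qd": joint speeds; "joint_torque": joint torques, N m; "ee_pos": TCP position; "ee_rot": TCP orientation; "ft_force": force on the tool from outside, world axes, zero at the start; "wrist_torque": the same for the moment, N m; "gripper_width": opening from 0.0 (shut) to 1.0 (fully open).
Only numpy, scipy, OpenCV 4.12 (cv2) and the standard library are available. Lean on these libraries where they do the work, as an engineer would, in place of code of your own. Each camera call takes 0.05 s, during which the arm holds its last target.

## Task

On the stores bench stand two ball feeders; each has one steel ball waiting behind a gate. With the fingertips, press down the pad on the lever of the feeder that holds the larger ball, keep it down until that ball lies in the tray at the foot of its chute, then let the lever come back up so that the gate is shut again. Touch neither the balls nor the gates, leave the other feeder shut, do not pick up or carry anything, and leave the things around as they are.

Things in the scene. Friction and masses are not known exactly. Their poses are not given: they have to be found in the camera images.
- feeder_large: ball feeder fixed to the bench, with the 44 mm ball (the two are alike but for the ball). Base x -170..240, y -45..65 mm. Origin on the bench under the chute; x down the chute to its tray, y to the lever side, z up. Open-topped chute (black rubber floor) 50 mm wide inside, sloping down 9 degrees from x -105 to 128 mm, walls at most 107 mm high. Gate across it at x 100. Tray below its foot
- fulcrum_large (a point): axis of that feeder's lever, 115 mm above the bench, between two posts 126 mm high; the lever bar runs beside the chute along the feeder's x, press pad 120 mm to its -x side, gate 120 mm to its +x side; axes as the feeder
- pad_large (a point): press pad on the free end of that lever: flat black rubber plate 42 mm (x) by 40 mm (y), 8 mm thick. The point is the centre of its top face, 126 mm above the bench at rest; x along the lever towards the gate, z out of the top face (both tilt with the lever)
- lever_large (a joint): lever angle, rad: 0 at rest, gate shut; grows as the pad goes down, 0.40 at its stop. The pad moves on an arc about the fulcrum (46 mm down at the stop). A spring returns it: about 3 N on the pad at first, 5 N at the stop. The large ball passes below the gate from about 0.30
- gate_large (a point): middle of the lower edge of the gate: upright aluminium plate 44 mm wide, 70 mm high, on a cross bar at the far end of that lever, closing the chute. The point moves with the lever
- ball_large_center (a point): centre of the loose steel ball of 44 mm diameter, waiting in the chute of feeder_large against its gate. It is to roll into the tray at the chute's foot: in the feeder's frame, inside x 122..234, y -34..34, floor at z 14, side walls to z 55 mm; lying there, the ball's centre is at z 36 mm
- ball_large: the same ball (its origin turns with it as it rolls; use the centre point)
- feeder_small: ball feeder fixed to the bench, with the 24 mm ball (the two are alike but for the ball). Base x -170..240, y -45..65 mm. Origin on the bench under the chute; x down the chute to its tray, y to the lever side, z up. Open-topped chute (black rubber floor) 50 mm wide inside, sloping down 9 degrees from x -105 to 128 mm, walls at most 107 mm high. Gate across it at x 100. Tray below its foot
- fulcrum_small (a point): axis of that feeder's lever, 115 mm above the bench, between two posts 126 mm high; the lever bar runs beside the chute along the feeder's x, press pad 120 mm to its -x side, gate 120 mm to its +x side; axes as the feeder
- pad_small (a point): press pad on the free end of that lever: flat black rubber plate 42 mm (x) by 40 mm (y), 8 mm thick. The point is the centre of its top face, 126 mm above the bench at rest; x along the lever towards the gate, z out of the top face (both tilt with the lever)
- lever_small (a joint): lever angle, rad: 0 at rest, gate shut; grows as the pad goes down, 0.40 at its stop. The pad moves on an arc about the fulcrum (46 mm down at the stop). A spring returns it: about 3 N on the pad at first, 5 N at the stop. The small ball passes below the gate from about 0.15
- gate_small (a point): middle of the lower edge of the gate: upright aluminium plate 44 mm wide, 70 mm high, on a cross bar at the far end of that lever, closing the chute. The point moves with the lever
- ball_small_center (a point): centre of the loose steel ball of 24 mm diameter, waiting in the chute of feeder_small against its gate. It is to roll into the tray at the chute's foot: in the feeder's frame, inside x 122..234, y -34..34, floor at z 14, side walls to z 55 mm; lying there, the ball's centre is at z 26 mm
- ball_small: the same ball (its origin turns with it as it rolls; use the centre point)
- grease_tin: bystander, loose on the bench: round tin, 56 mm across, 85 mm high; origin at the centre of its underside
- bearing: bystander, loose on the bench: steel bearing ring lying flat, 52 mm across, 16 mm high; origin at the centre of its underside
- big_nut: bystander, loose on the bench: square brass nut lying flat, 36 mm wide, 20 mm high; origin at the centre of its underside
- wrench: bystander, loose on the bench: wrench lying flat, 190 mm long; origin on the tool's axis at its underside
- screwdriver: bystander, loose on the bench: screwdriver lying flat, 190 mm long; origin on the tool's axis at its underside
- tape_roll: bystander, loose on the bench: roll of tape lying flat, 90 mm across, 25 mm high; origin at the centre of its underside
- parts_bin: bystander, loose on the bench: small empty open bin, 130 x 90 mm, 60 mm high; origin at the centre of its underside
Mind the look-alikes: they are no part of the job. What is shaped like the ball_large but blue, red or yellow is not meant.

How it is judged:
By the outcome, as a careful person would: the job done as asked, in the order asked, and still so for the second after the job is handed in, with the robot touching nothing.
It also fails if it takes over 29 s, if anything falls off the work surface, if the arm or the gripper's body presses on something with over 40 N, if the wrist force passes 120 N, or if a joint passes its speed limit or range.

## Working session

There is one attempt and no reset: what is moved stays moved. The work goes in short steps, Python scripts to look and compute and a tool call to move; the robot and the scene stay as the last step left them, time stands still between calls to the robot, and variables do not carry over. Pictures are saved under pics/ and viewed, and the job is handed in when it is done.

Besides the shell and the picture viewer there is one more tool, called after ">>>" as a command line: name --argument value ..., lists and objects as JSON in quotes. servo_tool: Moves the arm, as the interface text tells. Its arguments: {"type":"object","properties":{"deltas":{"type":"array","items":{"type":"object","properties":{"jaw":{"type":"number"},"translation":{"type":"array","items":{"type":"number","minimum":-1,"maximum":1}},"delta_rot":{"type":"array","items":{"type":"number","minimum":-1,"maximum":1}}}}},"squeeze":{"type":"number"}},"required":["deltas"]}

```bash
mkdir -p pics; ls; python3 - <<'E'
from rig import ctrl
import cv2,numpy as np
for n in ("scene","top"):
    p,d=ctrl.capture(n); cv2.imwrite(f"pics/{n}0.png",p[:,:,::-1]); np.save(f"{n}0.npy",d)
    c=ctrl.camera_params(n); print(n,c["intrinsics"],c["T"])
s=ctrl.sense(); print({k:np.round(v,3) for k,v in s.items()})
print(ctrl.camera_params("wrist"))
E
```

```text
pics
scene [[519.83861471   0.         323.69667477]
 [  0.         519.83861471 193.10370074]
 [  0.           0.           1.        ]] [[-7.07110560e-01  5.81599441e-01 -4.02165073e-01  1.19075925e+03]
 [ 7.07013686e-01  5.72492626e-01 -4.15191332e-01  5.75420368e+02]
 [-1.12385082e-02 -5.77922385e-01 -8.16014346e-01  1.26651935e+03]
 [ 0.00000000e+00  0.00000000e+00  0.00000000e+00  1.00000000e+00]]
top [[503.91512751   0.         318.24973718]
 [  0.         503.91512751 199.90333668]
 [  0.           0.           1.        ]] [[ 6.33546618e-03 -9.91965845e-01  1.26347240e-01  4.02093228e+02]
 [-9.99840004e-01 -8.39744081e-03 -1.57939496e-02  4.76239152e+00]
 [ 1.67280520e-02 -1.26226963e-01 -9.91860336e-01  1.65756875e+03]
 [ 0.00000000e+00  0.00000000e+00  0.00000000e+00  1.00000000e+00]]
{'time': np.float64(0.1), 'joint_positions': array([ 1.158,  0.053,  1.614, -0.   ,  1.476, -0.119]), 'qd': array([-0.   ,  0.   , -0.003, -0.   , -0.001,  0.001]), 'joint_torque': array([ 0.0000e+00, -3.9490e+01, -3.7136e+01, -0.0000e+00,  4.0000e-03,
       -0.0000e+00]), 'ee_pos': array([180.797, 597.704, 230.161]), 'ee_rot': array([-1.335, -0.989,  0.992]), 'ft_force': array([ 0.624, -0.296,  0.859]), 'wrist_torque': array([-0.045, -0.012, -0.073]), 'gripper_width': np.float64(0.999)}
{'intrinsics': array([[313.38919353,   0.        , 320.59085663],
       [  0.        , 313.38919353, 194.25072789],
       [  0.        ,   0.        ,   1.        ]]), 'hand_eye': array([[ 9.99999453e-01, -1.02175109e-03, -2.22514983e-04,
        -1.18336112e+00],
       [-9.43878914e-05, -3.00117498e-01,  9.53902237e-01,
        -1.43220552e+02],
       [-1.04143129e-03, -9.53901695e-01, -3.00117430e-01,
         7.60042699e+01],
       [ 0.00000000e+00,  0.00000000e+00,  0.00000000e+00,
         1.00000000e+00]])}
```

View pics/scene0.png

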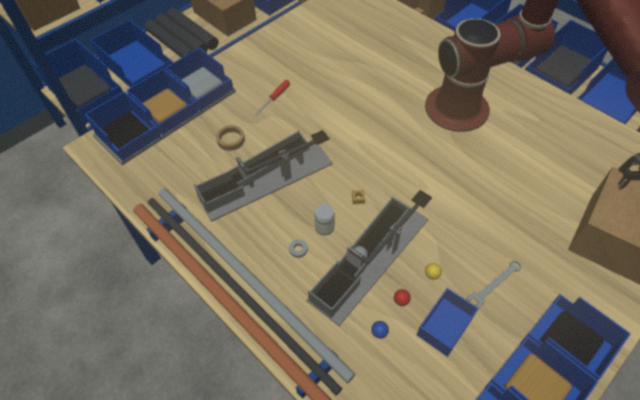

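View pics/top0.png

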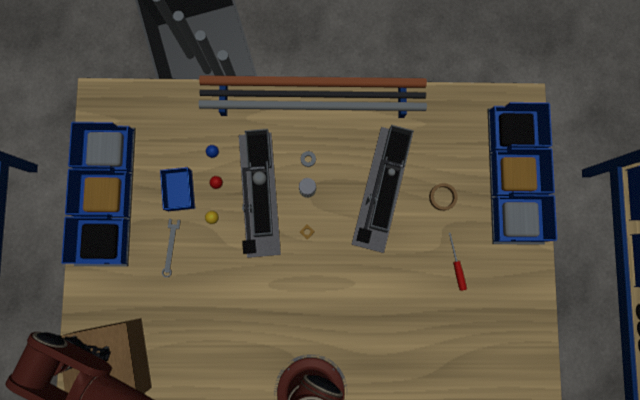

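The candidates for the large ball are grey balls at top (259,178) in the left feeder and (391,172) in the right feeder. The blue, red and yellow balls at (212,151), (216,182) and (211,217) are decoys. I'll confirm with an enlarged crop.

```bash
cat > h.py <<'E'
import numpy as np,cv2
from rig import ctrl
def P(n,u,v,z=None,d=None):
    c=ctrl.camera_params(n);K=c["intrinsics"];T=c["T"]
    r=T[:3,:3]@np.linalg.solve(K,[u,v,1.]);o=T[:3,3]
    return o+r*((z-o[2])/r[2] if z is not None else d)
E
python3 - <<'E'
import cv2
im=cv2.imread("pics/top0.png")
a=cv2.resize(im[120:265,225:295],None,fx=4,fy=4,interpolation=cv2.INTER_CUBIC)
b=cv2.resize(im[120:265,345:420],None,fx=4,fy=4,interpolation=cv2.INTER_CUBIC)
cv2.imwrite("pics/topc.png",cv2.hconcat([a,b]))
im=cv2.imread("pics/scene0.png")
cv2.imwrite("pics/scenec.png",cv2.resize(im[180:330,300:440],None,fx=4,fy=4,interpolation=cv2.INTER_CUBIC))
E
```

```text
(no output)
```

View pics/topc.png

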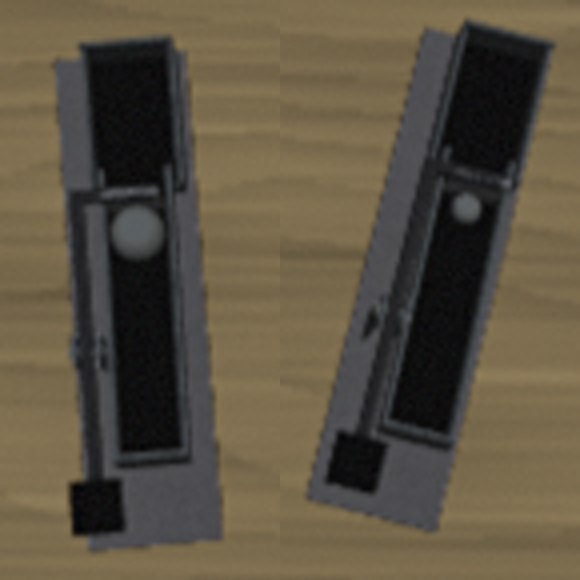

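View pics/scenec.png

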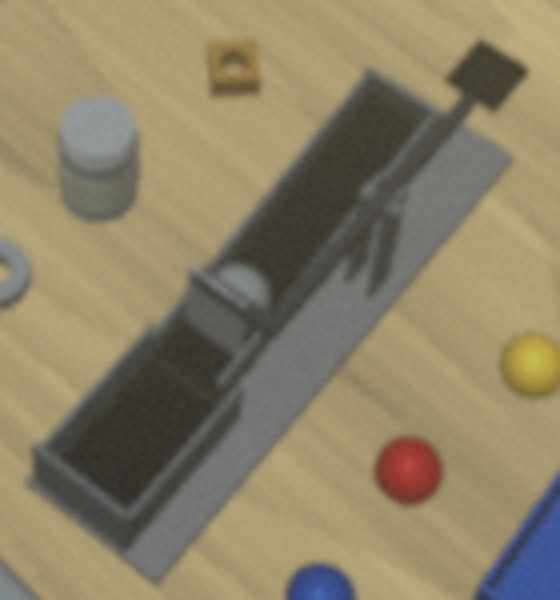

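The crop confirms it. The ball in the left feeder, top (259,178), is about 14 px across; the one in the right feeder is about 8 px. So the left feeder is feeder_large, and its pad is at top (249.2,246.7) and scene (421.7,198.7).

```bash
python3 - <<'E'
from h import *
a=P("top",249.25,246.75,126);b=P("scene",421.7,198.7,126);print(a,b)
d=np.load("top0.npy");d2=np.load("scene0.npy")
print(P("top",249,247,d=np.median(d[245:249,247:251])),P("scene",421.7,198.7,d=np.median(d2[197:200,420:423])))
f=P("top",225+91/4,120+352/4,126);print("ful",f)
# base edges: lower corners & upper
for u,v in((90,548),(222,540),(57,62),(187,55)): print(P("top",225+u/4,120+v/4,6))
# tray far corners at z55
print(P("top",225+83/4,120+45/4,55),P("top",225+170/4,120+40/4,55),"ball",P("top",225+137/4,120+233/4,85))
from scipy.spatial.transform import Rotation as R
s=ctrl.sense();print(R.from_rotvec(s["ee_rot"]).as_matrix().round(3),s["ee_pos"])
E
```

```text
[452.7370586  187.97889889 126.        ] [458.57735261 193.92942259 126.        ]
[452.01604338 188.84984224 124.87609787] [457.2577868  193.24188523 123.94451303]
ful [570.46937972 195.32316085 126.        ]
[423.48387158 207.22626876   6.        ]
[430.65593495 100.20522755   6.        ]
[827.72318937 244.51895802   6.        ]
[834.89956554 135.91397824   6.        ]
[829.49257632 216.673431    55.        ] [834.4350191  146.07521294  55.        ] ball [669.75338668 166.46040246  85.        ]
[[ 0.29  -0.001 -0.957]
 [ 0.957 -0.002  0.29 ]
 [-0.002 -1.     0.   ]] [180.79736304 597.70379865 230.16051108]
```

>>> servo_tool --deltas '[{"jaw": 1,"translation": [-0.08,0,-0.095],"delta_rot": [0,-0.1,0]},{"jaw": 1,"translation": [-0.16,0,-0.19],"delta_rot": [0,-0.2,0]},{"jaw": 1,"translation": [-0.24,0,-0.285],"delta_rot": [0,-0.3,0]},{"jaw": 1,"translation": [-0.32,0,-0.38],"delta_rot": [0,-0.4,0]},{"jaw": 1,"translation": [-0.4,0,-0.475],"delta_rot": [0,-0.5,0]},{"jaw": 1,"translation": [-0.48,0,-0.57],"delta_rot": [0,-0.6,0]},{"jaw": 1,"translation": [-0.56,0,-0.665],"delta_rot": [0,-0.7,0]},{"jaw": 1,"translation": [-0.62,0,-0.76],"delta_rot": [0,-0.77,0]}]'

```text
time: 0.77
ee_pos: [364.0, 317.6, 230.1]
ee_rot: [-1.164, -1.276, 1.28]
ft_force: [0.6, -0.1, -0.1]
gripper_width: -0.002
```

```bash
cat >> h.py <<'E'
from scipy.spatial.transform import Rotation as R
def D(tx,ty,tz):
    s=ctrl.sense();M=R.from_rotvec(s["ee_rot"]).as_matrix()
    x=M[:,0];ang=np.degrees(np.arctan2(x[1],x[0]))
    print("t",s["time"],"pos",s["ee_pos"].round(1),"frac",(M.T@(np.array([tx,ty,tz])-s["ee_pos"])/500).round(4),"xang",ang.round(1),"rotfrac_y",(-np.radians(95-ang)/.5).round(3), "down",M[:,1].round(3),"F",s["ft_force"].round(1))
E
python3 -c "
from h import *
D(455,191,200)"
```

```text
t 0.7667 pos [364.  317.6 230.1] frac [-0.269   0.0605 -0.1575] xang 95.4 rotfrac_y 0.013 down [-0.001 -0.002 -1.   ] F [ 0.6 -0.1 -0.1]
```

>>> servo_tool --deltas '[{"jaw": 1,"translation": [-0.06,0.013,-0.035],"delta_rot": [0,0,0]},{"jaw": 1,"translation": [-0.12,0.026,-0.07],"delta_rot": [0,0,0]},{"jaw": 1,"translation": [-0.18,0.04,-0.105],"delta_rot": [0,0,0]},{"jaw": 1,"translation": [-0.24,0.053,-0.14],"delta_rot": [0,0,0]},{"jaw": 1,"translation": [-0.269,0.06,-0.157],"delta_rot": [0,0,0]},{"jaw": 1,"translation": [-0.269,0.06,-0.157],"delta_rot": [0,0,0]},{"jaw": 1,"translation": [-0.269,0.06,-0.157],"delta_rot": [0,0,0]},{"jaw": 1,"translation": [-0.269,0.06,-0.157],"delta_rot": [0,0,0]}]'

```text
time: 1.43
ee_pos: [454.3, 191.5, 200.2]
ee_rot: [-1.163, -1.276, 1.28]
ft_force: [-0.4, 0.0, -0.2]
gripper_width: -0.003
```

```bash
python3 - <<'E'
from h import *
D(455,191,126)
p,d=ctrl.capture("wrist");cv2.imwrite("pics/w1.png",p[:,:,::-1])
s=ctrl.sense();M=R.from_rotvec(s["ee_rot"]).as_matrix()
c=ctrl.camera_params("wrist");H=c["hand_eye"];K=c["intrinsics"]
T=np.eye(4);T[:3,:3]=M;T[:3,3]=s["ee_pos"];np.save("Tw1.npy",T@H);np.save("dw1.npy",d)
q=np.linalg.inv(T@H)@[455,191,126,1];print((K@q[:3])[:2]/q[2],q[2])
E
```

```text
t 1.4333 pos [454.3 191.5 200.2] frac [-0.001   0.1483 -0.0016] xang 95.4 rotfrac_y 0.014 down [-0.002 -0.001 -1.   ] F [-0.4  0.  -0.2]
[321.46089962 205.61997967] 230.75978096316607
```

View pics/w1.png

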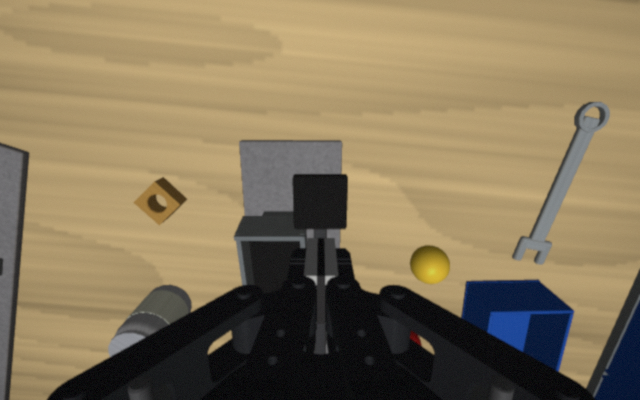

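>>> servo_tool --deltas '[{"jaw": 1,"translation": [0,0.03,0.002],"delta_rot": [0,0,0]},{"jaw": 1,"translation": [0,0.06,0.003],"delta_rot": [0,0,0]},{"jaw": 1,"translation": [0,0.09,0.003],"delta_rot": [0,0,0]},{"jaw": 1,"translation": [0,0.12,0.003],"delta_rot": [0,0,0]},{"jaw": 1,"translation": [0,0.14,0.003],"delta_rot": [0,0,0]},{"jaw": 1,"translation": [0,0.15,0.003],"delta_rot": [0,0,0]},{"jaw": 1,"translation": [0,0.16,0.003],"delta_rot": [0,0,0]},{"jaw": 1,"translation": [0,0.16,0.003],"delta_rot": [0,0,0]}]'

```text
time: 2.15
ee_pos: [452.5, 192.2, 120.3]
ee_rot: [-1.162, -1.278, 1.281]
ft_force: [-1.6, 0.8, 0.6]
gripper_width: 0.0
```

```bash
python3 - <<'E'
from h import *
D(454,191,100)
p,d=ctrl.capture("wrist");cv2.imwrite("pics/w2.png",p[:,:,::-1])
E
```

```text
t 2.15 pos [452.5 192.2 120.3] frac [-0.0026  0.0407 -0.0029] xang 95.5 rotfrac_y 0.017 down [-0.001 -0.001 -1.   ] F [-1.6  0.8  0.6]
```

View pics/w2.png

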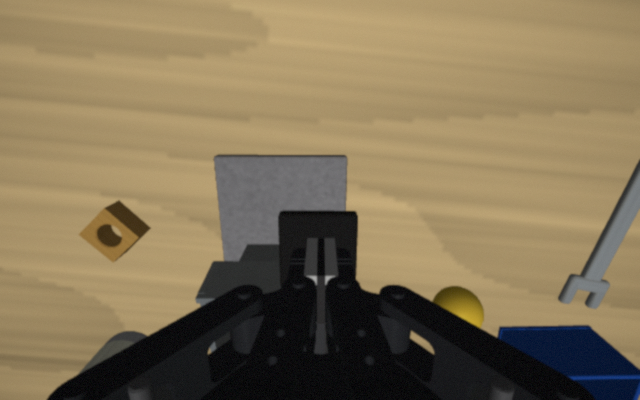

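The fingertips (321,240) are on the black pad (280–357, from row 211). Pressing now.

>>> servo_tool --deltas '[{"jaw": 1,"translation": [-0.001,0.01,0],"delta_rot": [0,0,0]},{"jaw": 1,"translation": [-0.001,0.02,0],"delta_rot": [0,0,0]},{"jaw": 1,"translation": [-0.001,0.03,-0.001],"delta_rot": [0,0,0]},{"jaw": 1,"translation": [-0.001,0.04,-0.002],"delta_rot": [0,0,0]},{"jaw": 1,"translation": [-0.001,0.05,-0.003],"delta_rot": [0,0,0]},{"jaw": 1,"translation": [-0.001,0.06,-0.004],"delta_rot": [0,0,0]},{"jaw": 1,"translation": [-0.001,0.066,-0.005],"delta_rot": [0,0,0]},{"jaw": 1,"translation": [-0.001,0.066,-0.005],"delta_rot": [0,0,0]}]'

```text
time: 2.87
ee_pos: [455.7, 191.5, 87.4]
ee_rot: [-1.164, -1.278, 1.281]
ft_force: [1.5, 1.6, 4.8]
gripper_width: 0.003
```

```bash
python3 - <<'E'
from h import *
D(455,191,86)
for n in("scene","top"):
    p,d=ctrl.capture(n);cv2.imwrite(f"pics/{n}1.png",p[:,:,::-1])
a=cv2.resize(cv2.imread("pics/top1.png")[120:265,225:295],None,fx=4,fy=4,interpolation=cv2.INTER_CUBIC)
b=cv2.resize(cv2.imread("pics/scene1.png")[185:330,300:430],None,fx=4,fy=4,interpolation=cv2.INTER_CUBIC)
cv2.imwrite("pics/c1.png",cv2.hconcat([a,b]))
E
```

```text
t 2.8667 pos [455.7 191.5  87.4] frac [-0.0009  0.0028  0.0014] xang 95.5 rotfrac_y 0.017 down [-0.    -0.002 -1.   ] F [1.5 1.6 4.8]
```

View pics/c1.png

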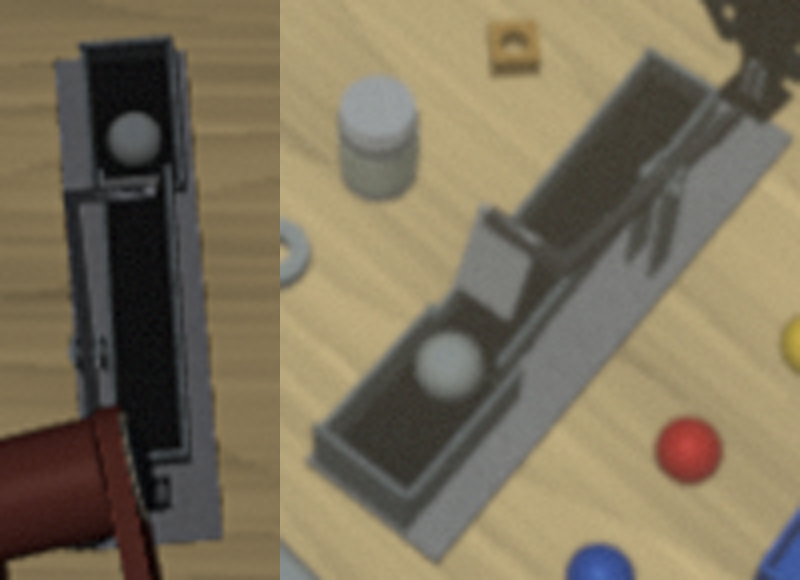

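The gate is up, and the ball is already past it at the top of the tray, crop (135,138). I'll hold the lever down while it settles.

>>> servo_tool --deltas '[{"jaw": 1,"translation": [0,0,0],"delta_rot": [0,0,0]},{"jaw": 1,"translation": [0,0,0],"delta_rot": [0,0,0]},{"jaw": 1,"translation": [0,0,0],"delta_rot": [0,0,0]},{"jaw": 1,"translation": [0,0,0],"delta_rot": [0,0,0]},{"jaw": 1,"translation": [0,0,0],"delta_rot": [0,0,0]},{"jaw": 1,"translation": [0,0,0],"delta_rot": [0,0,0]},{"jaw": 1,"translation": [0,0,0],"delta_rot": [0,0,0]},{"jaw": 1,"translation": [0,0,0],"delta_rot": [0,0,0]}]'

```text
time: 3.63
ee_pos: [455.6, 191.5, 87.9]
ee_rot: [-1.163, -1.278, 1.281]
ft_force: [-0.2, 2.2, 5.2]
gripper_width: -0.001
```

>>> servo_tool --deltas '[{"jaw": 1,"translation": [0,0,0],"delta_rot": [0,0,0]},{"jaw": 1,"translation": [0,0,0],"delta_rot": [0,0,0]},{"jaw": 1,"translation": [0,0,0],"delta_rot": [0,0,0]},{"jaw": 1,"translation": [0,0,0],"delta_rot": [0,0,0]},{"jaw": 1,"translation": [0,0,0],"delta_rot": [0,0,0]},{"jaw": 1,"translation": [0,0,0],"delta_rot": [0,0,0]},{"jaw": 1,"translation": [0,0,0],"delta_rot": [0,0,0]},{"jaw": 1,"translation": [0,0,0],"delta_rot": [0,0,0]}]'

```text
time: 4.3
ee_pos: [455.6, 191.5, 87.9]
ee_rot: [-1.163, -1.278, 1.281]
ft_force: [0.3, 1.5, 5.3]
gripper_width: 0.002
```

```bash
python3 - <<'E'
from h import *
D(452.5,192,130)
for n in("scene","top"):
    p,d=ctrl.capture(n);cv2.imwrite(f"pics/{n}2.png",p[:,:,::-1])
a=cv2.resize(cv2.imread("pics/top2.png")[120:265,225:295],None,fx=4,fy=4,interpolation=cv2.INTER_CUBIC)
b=cv2.resize(cv2.imread("pics/scene2.png")[185:330,300:430],None,fx=4,fy=4,interpolation=cv2.INTER_CUBIC)
cv2.imwrite("pics/c2.png",cv2.hconcat([a,b]))
E
```

```text
t 4.3 pos [455.6 191.5  87.9] frac [ 0.0015 -0.0841  0.0061] xang 95.5 rotfrac_y 0.017 down [-0.    -0.002 -1.   ] F [0.3 1.5 5.3]
```

View pics/c2.png

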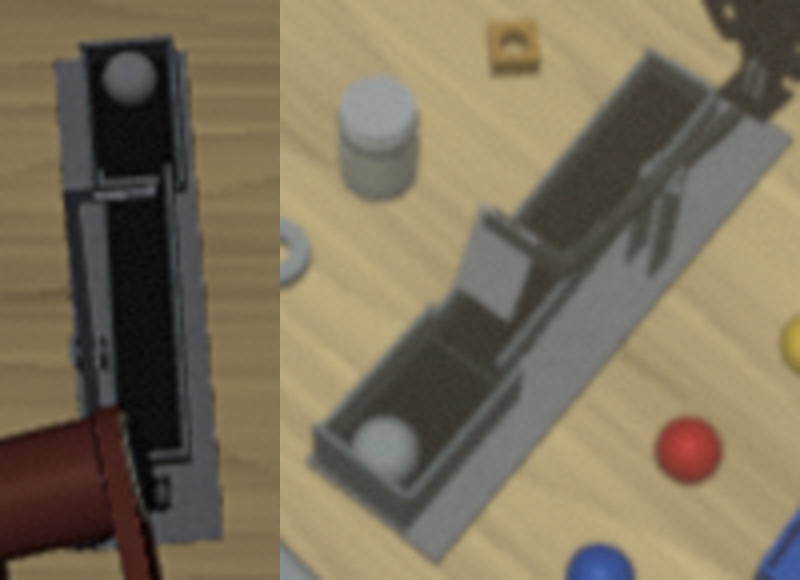

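The ball lies in the tray at its far end, crop (130,78). Now I'll let the lever up gently.

>>> servo_tool --deltas '[{"jaw": 1,"translation": [0,-0.012,0.001],"delta_rot": [0,0,0]},{"jaw": 1,"translation": [0,-0.025,0.002],"delta_rot": [0,0,0]},{"jaw": 1,"translation": [0,-0.038,0.003],"delta_rot": [0,0,0]},{"jaw": 1,"translation": [0,-0.05,0.004],"delta_rot": [0,0,0]},{"jaw": 1,"translation": [0,-0.062,0.005],"delta_rot": [0,0,0]},{"jaw": 1,"translation": [0,-0.073,0.006],"delta_rot": [0,0,0]},{"jaw": 1,"translation": [0,-0.085,0.006],"delta_rot": [0,0,0]},{"jaw": 1,"translation": [0,-0.11,0.006],"delta_rot": [0,0,0]}]'

```text
time: 5.07
ee_pos: [451.7, 190.9, 142.1]
ee_rot: [-1.162, -1.276, 1.282]
ft_force: [0.4, -0.0, -0.1]
gripper_width: -0.001
```

>>> servo_tool --deltas '[{"jaw": 1,"translation": [0,-0.05,0.0],"delta_rot": [0,0,0]},{"jaw": 1,"translation": [0,-0.1,0.03],"delta_rot": [0,0,0]},{"jaw": 1,"translation": [0,-0.15,0.06],"delta_rot": [0,0,0]},{"jaw": 1,"translation": [0,-0.2,0.1],"delta_rot": [0,0,0]},{"jaw": 1,"translation": [0.05,-0.2,0.1],"delta_rot": [0,0,0]},{"jaw": 1,"translation": [0.1,-0.2,0.1],"delta_rot": [0,0,0]},{"jaw": 1,"translation": [0.15,-0.2,0.1],"delta_rot": [0,0,0]},{"jaw": 1,"translation": [0.15,-0.2,0.1],"delta_rot": [0,0,0]}]'

```text
time: 5.73
ee_pos: [394.5, 263.8, 243.0]
ee_rot: [-1.16, -1.28, 1.283]
ft_force: [-0.1, -0.9, -0.0]
gripper_width: 0.001
```

```bash
python3 - <<'E'
from h import *
D(452.5,192,130)
for n in("scene","top"):
    p,d=ctrl.capture(n);cv2.imwrite(f"pics/{n}3.png",p[:,:,::-1])
cv2.imwrite("pics/c3t.png",p[:,:,::-1])
a=cv2.resize(cv2.imread("pics/top3.png")[120:265,225:295],None,fx=4,fy=4,interpolation=cv2.INTER_CUBIC)
b=cv2.resize(cv2.imread("pics/scene3.png")[185:330,300:430],None,fx=4,fy=4,interpolation=cv2.INTER_CUBIC)
cv2.imwrite("pics/c3.png",cv2.hconcat([a,b]))
E
```

```text
t 5.7333 pos [394.5 263.8 243. ] frac [-0.1543  0.2258 -0.1016] xang 95.7 rotfrac_y 0.024 down [-0.002 -0.    -1.   ] F [-0.1 -0.9 -0. ]
```

View pics/c3.png

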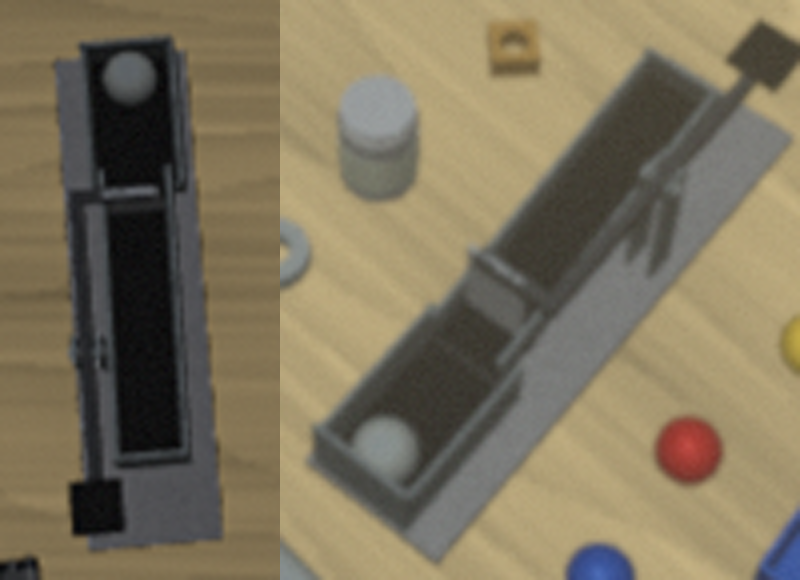

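View pics/scene3.png

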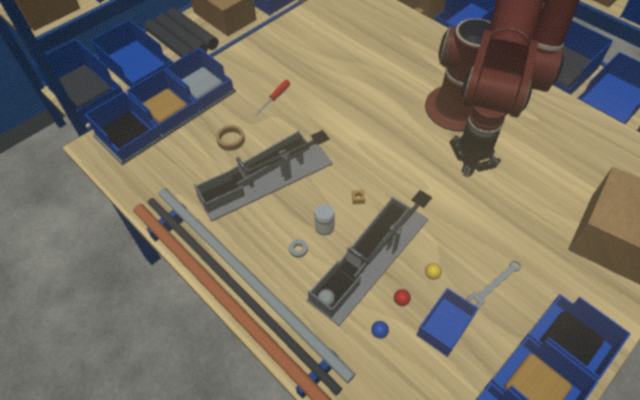

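The ball is in the tray (scene 326,298). The gate is shut, the pad is back at (422,198), and the other feeder and the bystanders are unchanged. The arm is clear, so I'm handing in.

```bash
python3 -c "
from rig import ctrl
print(ctrl.sense()['qd'].round(3)); ctrl.close_job()"
```

```text
[-0.029 -0.007  0.014 -0.005  0.001 -0.003]
the job is handed in; nothing more can be done
```

The job is done and handed in at about 5.8 s. I pressed the pad of the feeder with the larger ball using the shut fingertips. I held it down, at about 5 N, until the ball lay in the tray, then eased the lever up and moved the arm clear.

The last pictures show the 44 mm ball at the far end of its tray, the gate shut and the pad back at its rest position. The other feeder is still shut and the things around it look unmoved.

No check failed. The top and scene cameras disagreed by about 6 mm in x and in y on where the pad was, so I aimed between them. The wrist camera then put the pad 3–4 mm nearer the robot than that aim, and I corrected before pressing.

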